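# Open the slide viewer's shutter, then focus four clicks and hold

## Robot

A 6-joint arm with a two-finger parallel gripper is mounted at the origin on the work surface. World frame = base frame: x ahead of the robot, y to its left, z up, the work surface at z = 0. Lengths are in mm, angles in rad, forces in N, time in s.
With the tool pointing down it reaches from about 350 to 775 mm from the base axis. Payload 7.3 kg.
Tool frame: the origin (TCP) lies at the very end of the fingers, on their centre line; the grasp point (between the pads) lies 19 mm behind it; z points along the fingers, y is the line along which they close (so a half turn about z gives the same grasp; the last joint's range is limited). The gripper opens to 92 mm and grips with 3 to 60 N. Pads are 19 mm wide; open, the fingers measure 130 mm over their backs; the gripper's body (75 mm by 190 mm) begins 47 mm behind the grasp point.
Start: joints at [-1.27, 0.342, 1.524, -0, 1.275, -0.146], TCP at [226.867, -473.473, 226.741] pointing down, gripper open.
Joint ranges: [-2.53, 2.53], [-0.77, 2.02], [0.04, 2.7], [-1, 4.14], [0.28, 2.66], [-3.11, 3.11]. Speed limits (rad/s): [2.57, 2.57, 3.14, 3.14, 3.14, 3.14].

## Interface

Orientations are given as [roll, pitch, yaw] about the fixed x, y, z axes, in that order (R = Rz(yaw) Ry(pitch) Rx(roll)).
In Python, from plant import bot gives the robot as it stands.
- The arm moves only by the tool jog_arm, never from a script. Its argument "targets" is a list of rows, each an object with "xyz": the shift along the tool's x, y, z as a fraction of full scale, a list of three; "spin": the turn about the tool's z as a fraction of full scale. In form: [{"xyz": [x, y, z], "spin": spin}, ...]. A call has exactly 10 rows; each row shifts and turns the commanded pose from where the row before left it, along the tool's axes as they then stand; what a row does not reach is not made up. Full scale, the value 1, is 80 mm for a shift and 0.1 rad for a turn. A row lasts 1/8 s, in which the tool goes at most 62.5 mm and 10.7 degrees, less where a joint would pass 70% of its speed; a pose out of reach is approached as far as the arm can. A call with a number of a shift or a turn outside -1 to 1 is refused whole. A call with a gripper value outside its range is refused whole. "gripper" is the opening in per cent of the stroke, from 0 (shut) to 100 (fully open), set as the call begins (left out, the last holds). The fingers move at their own pace and stop on an object; the grip force is fixed at half the most. Time passes only in rows, so rows that do not move let the fingers close, or fill a call up. It gives the time, the measured TCP pose, the force, the opening and the grip force at its end, in the units of the state.
- bot.get_obs(): the state, without advancing time (a new reading comes with each control period).
- bot.capture(name): name is "scene" or "top" or "wrist"; returns the picture (384x512x3 uint8, blue, green, red); there is no depth.
- bot.get_calibration(name): a dict with "vfov" (degrees; the focal length in pixels is half the picture's height over the tangent of half this angle, whatever the lens; pixels are square), "cx", "cy" (the principal point, pixels), "k1" (the pictures are not rectified: a ray, as slopes to the right and down, at radius r is drawn at 1 + k1 r^2 times it, then the intrinsics apply), "eye" and "rotation" of the camera in the world. Camera axes: x right, y down, z forward; pixel columns grow to the right and rows downward; lengths in mm; the calibration is good to about 2 mm. A picture is of the moment at which its call begins: read the wrist's pose just before it. get_calibration takes no time and is no camera call; for the wrist camera it gives the pose at the moment of the call.
- bot.close_job(): hands the job in; it is judged then, once.
The state is a dict: "time": time; "joint_positions": joint angles; "dq": joint speeds; "tau": joint torques, N m; "tool_pos": TCP position; "tcp_rot": TCP orientation; "contact_force": force on the tool from outside, world axes, zero at the start; "moment": the same for the moment, N m; "grip_width": finger opening in mm; "finger_force": force on a finger pad.
Only numpy, scipy, OpenCV 4.12 (cv2) and the standard library are available. Lean on these libraries where they do the work, as an engineer would, in place of code of your own. Each camera call takes 0.05 s, during which the arm holds its last target. There are 200 camera calls.

## Task

Raise the orange shutter of the slide viewer all the way up by its handle; it stays up by itself. Only then swing the red-knobbed focus lever from its rest, feeling the clicks, exactly four clicks and never a fifth, and finish while still holding the knob there, because the lever springs back if let go. Leave the other things on the desk where they are.

Things in the scene. Friction and masses are not known exactly. Their poses are not given: they have to be found in the camera images.
- viewer: Slide viewer fixed to the desk: black tower (120 deep along x, 260 wide, top at 180 mm) with a white screen in front, on a 12 mm base plate, and a round grey focus unit (116 across, top at 65) to its right, brass teeth on its top; the lever's tail rides over them. Origin: on the desk, under the tower's centre. Own axes: front faces -x (to the robot), y to the robot's left, z up.
- shutter (a joint): How far the shutter is raised, m: 0 down, 0.09 at the upper stop. The shutter is an orange upright panel 228 mm wide, 128 high, 6 thick, in front of the screen. It slides straight up in aluminium guides, takes about 7 N to raise, and friction keeps it wherever it is left.
- shutter_handle (a point): Centre of the shutter's handle, moving with it: a level steel bar, 10 mm round, 110 mm long along the viewer's y, with a stand-off at each end. Bar axis 45 mm in front of the panel, 155 mm above the desk when the shutter is fully down. Clear above, below and behind between the stand-offs: it can be pinched from above, fingers closing along the viewer's x.
- focus_lever (a joint): Lever angle, rad, about a vertical axis: 0 at rest (start), growing counter-clockwise from above. Clicks at 0.16, 0.38, 0.60, 0.82, 1.04, 1.26; stop at 1.42; midway 4 to 5: 0.93. Spring back-force 5 N (rest) to 7 N (four clicks) at the knob; each tooth adds 2-3 N before its click, takes it off after. Let go, it springs back; it may catch on a lower tooth.
- lever_pivot (a point): Point on the lever's vertical pivot axis, 115 mm above the desk, at the viewer's (0, -280 mm). The knob moves round it on a level circle of 100 mm radius, from rest toward the viewer's -y (the robot's right).
- knob_grip (a point): Point on the knob's axis at the height to grip, 115 mm above the desk, moving with the lever. At rest the knob lies from the pivot in the viewer's direction (-88, +48) mm.
- focus_knob: The red knob: an upright round post, 20 mm across, 45 mm high, from 86 to 131 mm above the desk, turning freely on the end of the dark flat lever arm (22 mm wide, its top at 86 mm). Origin: centre of its underside.
- tape: Bystander: yellow tape roll lying flat, 84 mm across, 22 mm high, in front of the viewer. Origin: centre of underside.
- loupe: Bystander: black loupe, 48 mm across, 45 mm high. Origin: centre of underside.
- slide_box: Bystander: open grey slide box with dividers, 150 x 75 x 55 mm. Origin: centre of underside.
- mug: Bystander: blue mug, 76 mm across, 90 mm high. Origin: centre of underside.
- paste_jar: Bystander: jar with a red cap, 68 mm across, 85 mm high. Origin: centre of underside.
- prints: Bystander: block of prints, 200 x 150 x 35 mm. Origin: centre of underside.

How it is judged:
By the outcome, as a careful person would: the job done as asked, in the order asked, and still so for the second after the job is handed in, while the arm keeps its last pose, push and grip.
It also fails if it takes over 69 s, if anything falls off the work surface, if the arm or the gripper's body presses on something with over 40 N, if the wrist force passes 120 N, or if a joint passes its speed limit or range.

## Working session

There is one attempt and no reset: what is moved stays moved. The work goes in short steps, Python scripts to look and compute and a tool call to move; the robot and the scene stay as the last step left them, time stands still between calls to the robot, and variables do not carry over. Pictures are saved under pics/ and viewed, at most 10 in all, crops included, and the job is handed in when it is done.

Besides the shell and the picture viewer there is one more tool, called after "Emit:" by a JSON object that holds its "method" and its "body". jog_arm: Moves the arm, as the interface text tells. Shift numbers are shares of 80 mm and turn numbers shares of 0.1 rad, none past 1 either way. Its arguments: {"type":"object","properties":{"targets":{"type":"array","items":{"type":"object","properties":{"xyz":{"type":"array","items":{"type":"number"}},"spin":{"type":"number"}}}},"gripper":{"type":"number"}},"required":["targets"]}

```bash
mkdir -p pics; python3 - <<'E'
from plant import bot
import cv2
o=bot.get_obs(); print(o)
for n in("scene","top"):
    cv2.imwrite(f"pics/{n}0.png",bot.capture(n)); print(n,bot.get_calibration(n))
E
```

```text
{'time': 0.0, 'joint_positions': array([-1.26999649e+00,  3.42740729e-01,  1.52503780e+00, -4.59975612e-06,
        1.27538560e+00, -1.46014268e-01]), 'dq': array([ 0.00143334, -0.00093014,  0.00037739, -0.00129132, -0.00205389,
       -0.00106169]), 'tau': array([-3.80750702e-03, -4.31262946e+01, -2.44222087e+01,  7.15118204e-02,
        5.60399517e-02, -1.32163213e-04]), 'tool_pos': array([ 226.73792449, -473.05504679,  226.02836388]), 'tcp_rot': array([-3.14003726e+00, -2.24291891e-04,  4.46815276e-01]), 'contact_force': array([-0.22662081,  0.60786504, -0.2582329 ]), 'moment': array([-0.05214734,  0.00195604, -0.01291057]), 'finger_force': 0.0, 'grip_width': 91.76836685747325}
scene {'vfov': 51.06073221040048, 'cx': 250.50847559514952, 'cy': 194.17362620825782, 'k1': -0.02062608605792876, 'eye': array([1284.12955656, -416.03601188,  968.6036943 ]), 'rotation': array([-2.36022901, -0.01464838,  1.06847093])}
top {'vfov': 47.35182532407621, 'cx': 259.6006424120333, 'cy': 196.28078435403933, 'k1': 0.02824724528767986, 'eye': array([ 363.41357145,  -29.31518523, 1362.96008339]), 'rotation': array([-2.97242059,  0.00715378, -1.54178069])}
```

View pics/scene0.png

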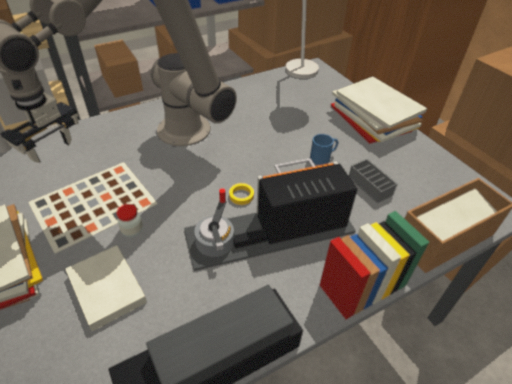

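View pics/top0.png

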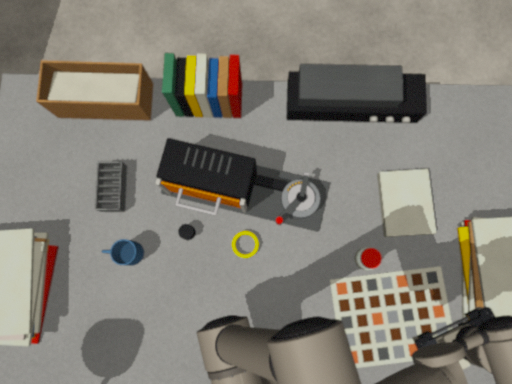

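Top view: tower about (208,172), handle bar about (177,205)-(215,212), knob (280,220), focus unit (300,197). I'll enlarge for accurate pixels.

```bash
python3 - <<'E'
import cv2
t=cv2.imread("pics/top0.png"); s=cv2.imread("pics/scene0.png")
cv2.imwrite("pics/top0c.png",cv2.resize(t[130:250,150:340],None,fx=4.2,fy=4.2,interpolation=cv2.INTER_CUBIC))
cv2.imwrite("pics/sc0c.png",cv2.resize(s[150:270,180:370],None,fx=4.2,fy=4.2,interpolation=cv2.INTER_CUBIC))
E
```

```text
(no output)
```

View pics/top0c.png

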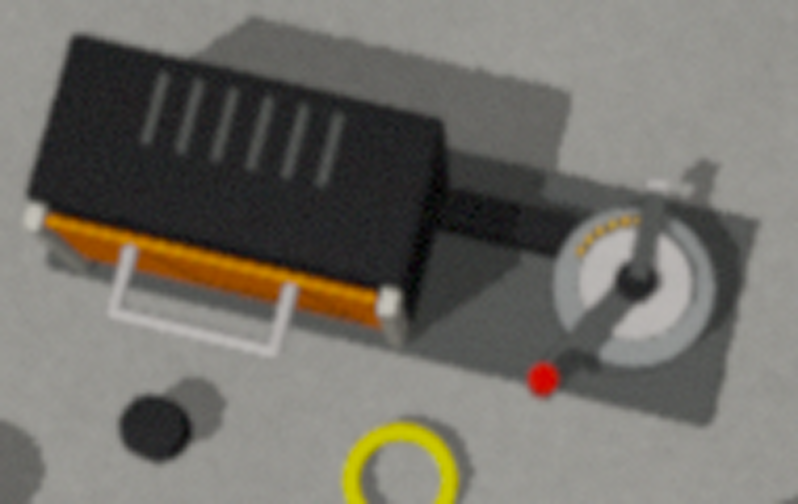

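View pics/sc0c.png

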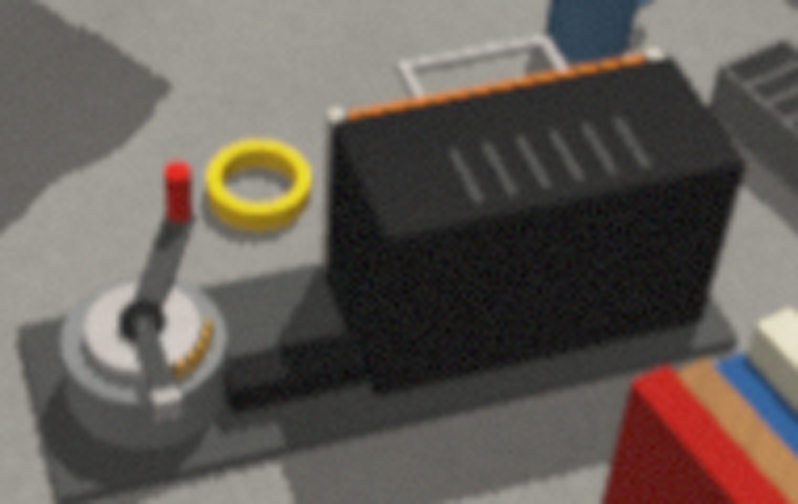

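```bash
cat >h.py <<'E'
import numpy as np
from plant import bot
from scipy.spatial.transform import Rotation as R
from scipy.optimize import least_squares
def proj(c,P):
    Rm=R.from_euler('xyz',c['rotation']).as_matrix()
    p=(np.asarray(P)-c['eye'])@Rm; s=p[:,:2]/p[:,2:]
    s=s*(1+c['k1']*(s**2).sum(1,keepdims=True))
    f=192/np.tan(np.radians(c['vfov']/2)); return s*f+[c['cx'],c['cy']]
def world(v,P):
    P=np.asarray(P,float); c,s=np.cos(v[2]),np.sin(v[2])
    return np.c_[v[0]+c*P[:,0]-s*P[:,1],v[1]+s*P[:,0]+c*P[:,1],P[:,2]]
E
python3 - <<'E'
from h import *
T=np.array([(75,36),(441,120),(28,195),(543,379),(112,315),(274,352)]);S=np.array([(388,237),(740,165),(178,166),(405,66),(547,41)])
T=[150,130]+(T+.5)/4.2-.5; S=[180,150]+(S+.5)/4.2-.5
ct,cs=bot.get_calibration('top'),bot.get_calibration('scene')
def res(v):
    h=v[3]
    A=[(60,130,180),(60,-130,180),(-60,130,180),(-88,-232,131),(h,55,155),(h,-55,155)]
    B=[(60,-130,180),(60,130,180),(-88,-232,131),(h,-55,155),(h,55,155)]
    return np.r_[(proj(ct,world(v,A))-T).ravel(),(proj(cs,world(v,B))-S).ravel()]
r=least_squares(res,[600,50,-.2,-120],x_scale=[100,100,.1,50],loss='soft_l1'); v=r.x; print(v); print(res(v).reshape(-1,2).round(1))
print(world(v,[(v[3],0,155),(0,-280,115),(-88,-232,115)]))
E
```

```text
[ 6.41516961e+02  1.37097147e+02 -2.18619648e-01 -1.17171838e+02]
[[-1.  -1.8]
 [ 1.7  0.2]
 [-1.9  0.9]
 [-0.2  0.7]
 [ 0.3  0.1]
 [-0.2  0.8]
 [-0.7  0.7]
 [ 3.  -0.2]
 [ 0.1  0.4]
 [-0.1  1.4]
 [-0.6  1.2]]
[[ 527.13407558  162.50964894  155.        ]
 [ 580.7899075  -136.23822374  115.        ]
 [ 505.29485725  -70.29508619  115.        ]]
```

Emit:
{"method": "jog_arm", "body": {"targets": [{"xyz": [0, 0, -0.05], "spin": -1}, {"xyz": [0, 0, -0.05], "spin": -1}, {"xyz": [0, 0, -0.05], "spin": -1}, {"xyz": [0, 0, -0.05], "spin": -1}, {"xyz": [0, 0, -0.05], "spin": -1}, {"xyz": [0, 0, -0.05], "spin": -1}, {"xyz": [0, 0, -0.05], "spin": -1}, {"xyz": [0, 0, -0.05], "spin": -1}, {"xyz": [0, 0, -0.05], "spin": -1}, {"xyz": [0, 0, 0], "spin": -0.05}], "gripper": 37}}

```text
time: 1.35
tool_pos: [226.8, -473.4, 262.6]
tcp_rot: [-3.142, -0.0, 1.351]
contact_force: [0.0, -0.1, 0.4]
grip_width: 33.8
finger_force: 0.0
```

```bash
cat >>h.py <<'E'
def go(P,yaw):
    o=bot.get_obs(); M=R.from_euler('xyz',o['tcp_rot']).as_matrix()
    d=M.T@(np.array(P)-o['tool_pos'])/80
    print('t',o['time'].__round__(2),'pos',o['tool_pos'].round(1),'rot',o['tcp_rot'].round(3),'F',o['contact_force'].round(1),'w',round(o['grip_width'],1),'ff',round(o['finger_force'],1))
    print('need xyz',d.round(3),'spin',round(-(yaw-o['tcp_rot'][2])/.1,2))
E
python3 -c "
from h import *
go((527,162.5,250),1.352)"
```

```text
t 1.35 pos [ 226.8 -473.4  262.6] rot [-3.142 -0.     1.351] F [ 0.  -0.1  0.4] w 33.8 ff 0.0
need xyz [8.576 1.929 0.158] spin -0.01
```

Emit:
{"method": "jog_arm", "body": {"targets": [{"xyz": [0.4, 0.09, 0]}, {"xyz": [0.6, 0.14, 0]}, {"xyz": [0.6, 0.14, 0]}, {"xyz": [0.6, 0.14, 0]}, {"xyz": [0.6, 0.14, 0]}, {"xyz": [0.6, 0.13, 0]}, {"xyz": [0.6, 0.13, 0]}, {"xyz": [0.6, 0.13, 0]}, {"xyz": [0.6, 0.13, 0]}, {"xyz": [0.4, 0.09, 0]}]}}

```text
invalid input
```

```bash
python3 -c "
from h import *
go((527,162.5,230),1.352)"
```

```text
t 1.35 pos [ 226.8 -473.4  262.6] rot [-3.142 -0.     1.351] F [ 0.  -0.1  0.4] w 33.8 ff 0.0
need xyz [8.576 1.929 0.408] spin -0.01
```

Spin seems to be required.

Emit:
{"method": "jog_arm", "body": {"targets": [{"xyz": [0.4, 0.09, 0], "spin": 0}, {"xyz": [0.6, 0.14, 0], "spin": 0}, {"xyz": [0.6, 0.14, 0], "spin": 0}, {"xyz": [0.6, 0.14, 0], "spin": 0}, {"xyz": [0.6, 0.14, 0], "spin": 0}, {"xyz": [0.6, 0.13, 0], "spin": 0}, {"xyz": [0.6, 0.13, 0], "spin": 0}, {"xyz": [0.6, 0.13, 0], "spin": 0}, {"xyz": [0.6, 0.13, 0], "spin": 0}, {"xyz": [0.4, 0.09, 0], "spin": 0}], "gripper": 37}}

```text
time: 2.6
tool_pos: [422.9, -56.1, 262.5]
tcp_rot: [-3.141, -0.0, 1.351]
contact_force: [-0.2, -0.8, 0.2]
grip_width: 33.8
finger_force: 0.0
```

```bash
python3 -c "
from h import *
go((527,162.5,220),1.352)"
```

```text
t 2.6 pos [422.9 -56.1 262.5] rot [-3.141 -0.     1.351] F [-0.2 -0.8  0.2] w 33.8 ff 0.0
need xyz [2.95  0.674 0.531] spin -0.01
```

Emit:
{"method": "jog_arm", "body": {"targets": [{"xyz": [0.45, 0.1, 0], "spin": 0}, {"xyz": [0.45, 0.1, 0], "spin": 0}, {"xyz": [0.45, 0.1, 0], "spin": 0}, {"xyz": [0.45, 0.1, 0], "spin": 0}, {"xyz": [0.4, 0.1, 0], "spin": 0}, {"xyz": [0.4, 0.1, 0.1], "spin": 0}, {"xyz": [0.2, 0.05, 0.2], "spin": 0}, {"xyz": [0.15, 0.02, 0.2], "spin": 0}, {"xyz": [0, 0, 0.03], "spin": 0}, {"xyz": [0, 0, 0], "spin": 0}], "gripper": 37}}

```text
time: 3.85
tool_pos: [526.0, 159.9, 220.2]
tcp_rot: [-3.141, 0.001, 1.351]
contact_force: [0.1, 0.8, 1.3]
grip_width: 33.7
finger_force: 0.0
```

```bash
python3 -c "
from h import *
import cv2
go((527,162.5,136),1.352)
c=bot.get_calibration('wrist');v=[641.5,137.1,-.2186]
print(proj(c,world(v,[(-117,55,155),(-117,-55,155),(-117,0,155)])),proj(c,[bot.get_obs()['tool_pos']]))
cv2.imwrite('pics/w1.png',bot.capture('wrist'))"
```

```text
t 3.85 pos [526.  159.9 220.2] rot [-3.141e+00  1.000e-03  1.351e+00] F [0.1 0.8 1.3] w 33.7 ff 0.0
need xyz [0.035 0.006 1.052] spin -0.01
[[255.04664596 131.84819512]
 [254.95164976 267.395667  ]
 [254.99497127 204.33207139]] [[254.0617067 247.2558252]]
```

View pics/w1.png

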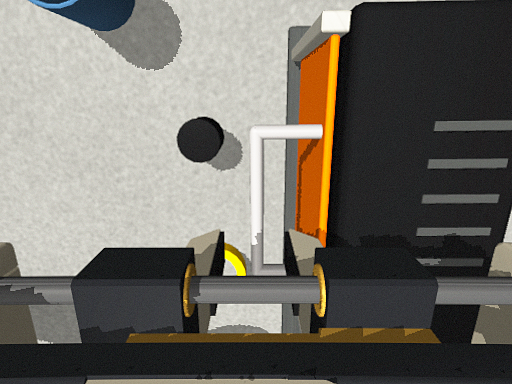

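The wrist picture shows the bar at column 256, rows 131–268, where my model predicts it (255, 132–267), centred between the fingers. Descending.

Emit:
{"method": "jog_arm", "body": {"targets": [{"xyz": [0.03, 0.01, 0.1], "spin": 0}, {"xyz": [0, 0, 0.15], "spin": 0}, {"xyz": [0, 0, 0.15], "spin": 0}, {"xyz": [0, 0, 0.15], "spin": 0}, {"xyz": [0, 0, 0.15], "spin": 0}, {"xyz": [0, 0, 0.15], "spin": 0}, {"xyz": [0, 0, 0.1], "spin": 0}, {"xyz": [0, 0, 0.1], "spin": 0}, {"xyz": [0, 0, 0], "spin": 0}, {"xyz": [0, 0, 0], "spin": 0}], "gripper": 37}}

```text
time: 5.15
tool_pos: [527.8, 162.9, 136.6]
tcp_rot: [3.141, -0.0, 1.352]
contact_force: [0.3, 0.5, -0.2]
grip_width: 34.4
finger_force: 0.0
```

Emit:
{"method": "jog_arm", "body": {"targets": [{"xyz": [0, 0, 0], "spin": 0}, {"xyz": [0, 0, 0], "spin": 0}, {"xyz": [0, 0, 0], "spin": 0}, {"xyz": [0, 0, 0], "spin": 0}, {"xyz": [0, 0, 0], "spin": 0}, {"xyz": [0, 0, 0], "spin": 0}, {"xyz": [0, 0, 0], "spin": 0}, {"xyz": [0, 0, 0], "spin": 0}, {"xyz": [0, 0, 0], "spin": 0}, {"xyz": [0, 0, 0], "spin": 0}], "gripper": 0}}

```text
time: 6.4
tool_pos: [528.5, 162.6, 136.5]
tcp_rot: [3.139, -0.0, 1.352]
contact_force: [5.0, -1.5, -1.0]
grip_width: 8.8
finger_force: 30.0
```

Emit:
{"method": "jog_arm", "body": {"targets": [{"xyz": [0, 0, -0.06], "spin": 0}, {"xyz": [0, 0, -0.12], "spin": 0}, {"xyz": [0, 0, -0.12], "spin": 0}, {"xyz": [0, 0, -0.12], "spin": 0}, {"xyz": [0, 0, -0.12], "spin": 0}, {"xyz": [0, 0, -0.12], "spin": 0}, {"xyz": [0, 0, -0.12], "spin": 0}, {"xyz": [0, 0, -0.12], "spin": 0}, {"xyz": [0, 0, -0.12], "spin": 0}, {"xyz": [0, 0, -0.06], "spin": 0}], "gripper": 0}}

```text
time: 7.65
tool_pos: [528.4, 162.6, 222.1]
tcp_rot: [3.14, 0.0, 1.352]
contact_force: [14.3, 0.2, -32.8]
grip_width: 9.2
finger_force: 30.0
```

```bash
python3 -c "
from h import *
import cv2
cv2.imwrite('pics/w2.png',bot.capture('wrist'))
go((527,162.5,228),1.352)"
```

```text
t 7.7 pos [528.4 162.6 221.8] rot [3.14  0.    1.351] F [ 7.  -0.5 -6. ] w 8.4 ff 30.0
need xyz [-0.005 -0.017 -0.077] spin -0.01
```

View pics/w2.png

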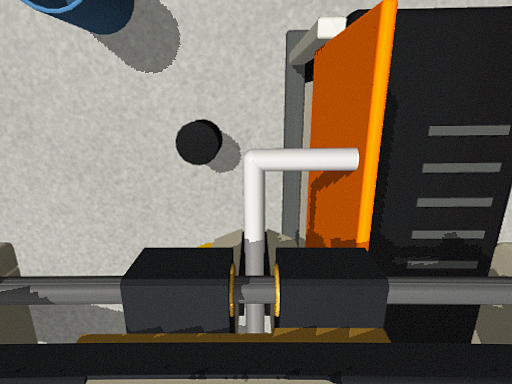

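The shutter is nearly up (panel top now well above the tower). Going gently on to the stop.

Emit:
{"method": "jog_arm", "body": {"targets": [{"xyz": [0, 0, -0.015], "spin": 0}, {"xyz": [0, 0, -0.015], "spin": 0}, {"xyz": [0, 0, -0.015], "spin": 0}, {"xyz": [0, 0, -0.01], "spin": 0}, {"xyz": [0, 0, -0.01], "spin": 0}, {"xyz": [0, 0, 0], "spin": 0}, {"xyz": [0, 0, 0], "spin": 0}, {"xyz": [0, 0, 0], "spin": 0}, {"xyz": [0, 0, 0], "spin": 0}, {"xyz": [0, 0, 0], "spin": 0}], "gripper": 0}}

```text
time: 8.95
tool_pos: [528.2, 162.5, 222.1]
tcp_rot: [-3.138, 0.002, 1.351]
contact_force: [18.8, 2.0, -35.3]
grip_width: 8.9
finger_force: 30.0
```

```bash
python3 - <<'E'
from h import *
import cv2
cw=bot.get_calibration('wrist')
w=bot.capture('wrist'); s=bot.capture('scene'); t=bot.capture('top')
o=bot.get_obs(); print(o['tool_pos'],o['contact_force'],o['moment'],o['joint_positions'].round(3))
v=[641.5,137.1,-.2186]
for z in (155,): pass
for dz in (80,84,86,88,90,92):
    print(dz,'wrist',proj(cw,world(v,[(-117,55,155+dz)])).round(1),
     'scene bar',proj(bot.get_calibration('scene'),world(v,[(-117,55,155+dz),(-117,-55,155+dz)])).round(1).ravel(),'panel corner down/up',proj(bot.get_calibration('scene'),world(v,[(-72,114,178),(-72,114,178+dz),(-72,-114,178+dz)])).round(1).ravel(),
     'top',proj(bot.get_calibration('top'),world(v,[(-72,114,178+dz),(-72,-114,178+dz)])).round(1).ravel())
a=cv2.resize(s[125:215,230:365],None,fx=5,fy=5,interpolation=cv2.INTER_CUBIC)
cv2.imwrite('pics/m3.png',a); cv2.imwrite('pics/w3.png',w)
# wrist bar end: bright pixels column 250-258
g=cv2.cvtColor(w,cv2.COLOR_BGR2GRAY); print(g[140:180:1,256].tolist(), g[200,235:275].tolist())
E
```

```text
[528.2071717  162.54418763 222.13641149] [ 18.28783257   1.64761619 -34.55603008] [ 0.23939034 -2.95442692  0.01980756] [ 0.16   0.399  1.451 -0.     1.296  0.38 ]
80 wrist [[252.1 156.4]] scene bar [312.5 140.1 277.6 146.2] panel corner down/up [333.9 160.8 338.3 139.8 263.3 152.9] top [151.6 176.5 237.1 197.7]
84 wrist [[252.1 158. ]] scene bar [312.6 139.1 277.7 145.1] panel corner down/up [333.9 160.8 338.5 138.7 263.3 151.8] top [151.3 176.1 237.  197.5]
86 wrist [[252.  158.8]] scene bar [312.7 138.5 277.7 144.6] panel corner down/up [333.9 160.8 338.7 138.1 263.3 151.2] top [151.1 176.  237.  197.3]
88 wrist [[252.  159.7]] scene bar [312.8 138.  277.7 144. ] panel corner down/up [333.9 160.8 338.8 137.5 263.4 150.7] top [150.9 175.8 237.  197.2]
90 wrist [[251.9 160.6]] scene bar [312.9 137.4 277.8 143.5] panel corner down/up [333.9 160.8 338.9 137.  263.4 150.1] top [150.7 175.6 236.9 197.1]
92 wrist [[251.9 161.5]] scene bar [313.  136.9 277.8 142.9] panel corner down/up [333.9 160.8 339.  136.4 263.4 149.5] top [150.5 175.5 236.9 196.9]
[193, 191, 193, 192, 190, 191, 188, 185, 167, 156, 191, 198, 208, 214, 220, 228, 235, 239, 241, 242, 243, 239, 236, 234, 230, 227, 227, 229, 230, 227, 229, 230, 228, 230, 230, 229, 229, 229, 230, 229] [185, 182, 191, 189, 185, 188, 186, 184, 183, 202, 220, 228, 234, 238, 239, 241, 240, 240, 235, 236, 232, 228, 224, 214, 202, 181, 165, 141, 109, 103, 159, 190, 177, 179, 186, 191, 181, 179, 181, 184]
```

View pics/m3.png

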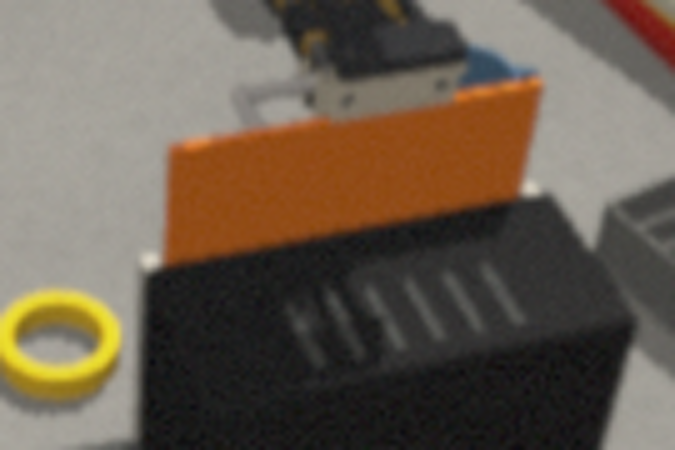

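Bar and panel look about 86 mm up, and a firm 35 N stop is felt. To know whether this is the upper stop (shutter may have started a few mm raised), I'll measure the travel against the lower stop.

Emit:
{"method": "jog_arm", "body": {"targets": [{"xyz": [0, 0, 0.06], "spin": 0}, {"xyz": [0, 0, 0.12], "spin": 0}, {"xyz": [0, 0, 0.12], "spin": 0}, {"xyz": [0, 0, 0.12], "spin": 0}, {"xyz": [0, 0, 0.12], "spin": 0}, {"xyz": [0, 0, 0.12], "spin": 0}, {"xyz": [0, 0, 0.12], "spin": 0}, {"xyz": [0, 0, 0.12], "spin": 0}, {"xyz": [0, 0, 0.1], "spin": 0}, {"xyz": [0, 0, 0.06], "spin": 0}], "gripper": 0}}

```text
time: 10.35
tool_pos: [528.5, 162.7, 143.5]
tcp_rot: [3.139, -0.001, 1.352]
contact_force: [5.8, -1.2, 3.0]
grip_width: 8.8
finger_force: 30.0
```

Emit:
{"method": "jog_arm", "body": {"targets": [{"xyz": [0, 0, 0.015], "spin": 0}, {"xyz": [0, 0, 0.015], "spin": 0}, {"xyz": [0, 0, 0.015], "spin": 0}, {"xyz": [0, 0, 0.015], "spin": 0}, {"xyz": [0, 0, 0.015], "spin": 0}, {"xyz": [0, 0, 0.015], "spin": 0}, {"xyz": [0, 0, 0], "spin": 0}, {"xyz": [0, 0, 0], "spin": 0}, {"xyz": [0, 0, 0], "spin": 0}, {"xyz": [0, 0, 0], "spin": 0}], "gripper": 0}}

```text
time: 11.6
tool_pos: [528.5, 162.7, 136.5]
tcp_rot: [3.139, -0.001, 1.352]
contact_force: [5.6, -1.6, 2.1]
grip_width: 8.7
finger_force: 30.0
```

Emit:
{"method": "jog_arm", "body": {"targets": [{"xyz": [0, 0, 0.015], "spin": 0}, {"xyz": [0, 0, 0.015], "spin": 0}, {"xyz": [0, 0, 0.015], "spin": 0}, {"xyz": [0, 0, 0.015], "spin": 0}, {"xyz": [0, 0, 0.015], "spin": 0}, {"xyz": [0, 0, 0], "spin": 0}, {"xyz": [0, 0, 0], "spin": 0}, {"xyz": [0, 0, 0], "spin": 0}, {"xyz": [0, 0, 0], "spin": 0}, {"xyz": [0, 0, 0], "spin": 0}], "gripper": 0}}

```text
time: 12.85
tool_pos: [528.5, 162.7, 131.6]
tcp_rot: [3.138, -0.001, 1.352]
contact_force: [2.6, -2.0, 9.7]
grip_width: 9.3
finger_force: 30.0
```

Lower stop is at about 131.6, so the travel to 222.1 is 90.5 mm: that was the upper stop. Raising again.

Emit:
{"method": "jog_arm", "body": {"targets": [{"xyz": [0, 0, -0.08], "spin": 0}, {"xyz": [0, 0, -0.14], "spin": 0}, {"xyz": [0, 0, -0.14], "spin": 0}, {"xyz": [0, 0, -0.14], "spin": 0}, {"xyz": [0, 0, -0.14], "spin": 0}, {"xyz": [0, 0, -0.14], "spin": 0}, {"xyz": [0, 0, -0.14], "spin": 0}, {"xyz": [0, 0, -0.12], "spin": 0}, {"xyz": [0, 0, -0.08], "spin": 0}, {"xyz": [0, 0, -0.04], "spin": 0}], "gripper": 0}}

```text
time: 14.1
tool_pos: [528.4, 162.6, 221.9]
tcp_rot: [3.14, -0.0, 1.352]
contact_force: [12.6, -1.3, -24.2]
grip_width: 8.9
finger_force: 30.0
```

Emit:
{"method": "jog_arm", "body": {"targets": [{"xyz": [0, 0, 0], "spin": 0}, {"xyz": [0, 0, 0], "spin": 0}, {"xyz": [0, 0, 0], "spin": 0}, {"xyz": [0, 0, 0], "spin": 0}, {"xyz": [0, 0, 0], "spin": 0}, {"xyz": [0, 0, 0], "spin": 0}, {"xyz": [0, 0, 0], "spin": 0}, {"xyz": [0, 0, 0], "spin": 0}, {"xyz": [0, 0, 0], "spin": 0}, {"xyz": [0, 0, 0], "spin": 0}], "gripper": 37}}

```text
time: 15.35
tool_pos: [527.5, 162.8, 222.7]
tcp_rot: [3.142, 0.0, 1.352]
contact_force: [-0.4, -0.0, -0.3]
grip_width: 34.3
finger_force: 0.0
```

Emit:
{"method": "jog_arm", "body": {"targets": [{"xyz": [0, 0, -0.15], "spin": 0}, {"xyz": [0, 0, -0.3], "spin": 0}, {"xyz": [0, 0, -0.3], "spin": 0}, {"xyz": [-0.2, 0.02, 0], "spin": 0}, {"xyz": [-0.5, 0.06, 0], "spin": 0}, {"xyz": [-0.5, 0.06, 0], "spin": 0}, {"xyz": [-0.5, 0.06, 0], "spin": 0}, {"xyz": [-0.5, 0.06, 0], "spin": 0}, {"xyz": [-0.5, 0.06, 0], "spin": 0}, {"xyz": [-0.2, 0.04, 0], "spin": 0}], "gripper": 55}}

```text
time: 16.6
tool_pos: [504.2, -72.3, 281.9]
tcp_rot: [-3.14, 0.0, 1.349]
contact_force: [0.6, -0.6, -0.1]
grip_width: 50.3
finger_force: 0.0
```

```bash
python3 -c "
from h import *
go((505.3,-70.3,180),1.352)"
```

```text
t 16.6 pos [504.2 -72.3 281.9] rot [-3.14   0.     1.349] F [ 0.6 -0.6 -0.1] w 50.3 ff 0.0
need xyz [0.028 0.01  1.274] spin -0.03
```

Emit:
{"method": "jog_arm", "body": {"targets": [{"xyz": [0.02, 0, 0.2], "spin": 0}, {"xyz": [0, 0, 0.3], "spin": 0}, {"xyz": [0, 0, 0.3], "spin": 0}, {"xyz": [0, 0, 0.3], "spin": 0}, {"xyz": [0, 0, 0.17], "spin": 0}, {"xyz": [0, 0, 0], "spin": 0}, {"xyz": [0, 0, 0], "spin": 0}, {"xyz": [0, 0, 0], "spin": 0}, {"xyz": [0, 0, 0], "spin": 0}, {"xyz": [0, 0, 0], "spin": 0}], "gripper": 55}}

```text
time: 17.85
tool_pos: [505.6, -68.4, 181.4]
tcp_rot: [3.141, 0.0, 1.352]
contact_force: [-0.6, 0.8, 0.7]
grip_width: 50.4
finger_force: 0.0
```

```bash
python3 -c "
from h import *
import cv2
go((505.3,-70.3,97),1.352)
c=bot.get_calibration('wrist');v=[641.5,137.1,-.2186]
print(proj(c,world(v,[(-88,-232,131),(0,-280,90)])))
w=bot.capture('wrist');cv2.imwrite('pics/w4.png',w)
h=cv2.cvtColor(w,cv2.COLOR_BGR2HSV);m=((h[...,1]>150)&((h[...,0]<6)|(h[...,0]>174))&(h[...,2]>80)).astype('uint8')
n,l,s,c=cv2.connectedComponentsWithStats(m)
for i in range(1,n):
  if s[i,4]>60: print(s[i],c[i])
"
```

```text
t 17.85 pos [505.6 -68.4 181.4] rot [3.141 0.    1.352] F [-0.6  0.8  0.7] w 50.4 ff 0.0
need xyz [-0.024  0.     1.055] spin -0.0
[[254.0581204  217.29066942]
 [351.66398615 249.88529804]]
[244 187  27  41 869] [256.57882624 207.75258918]
```

View pics/w4.png

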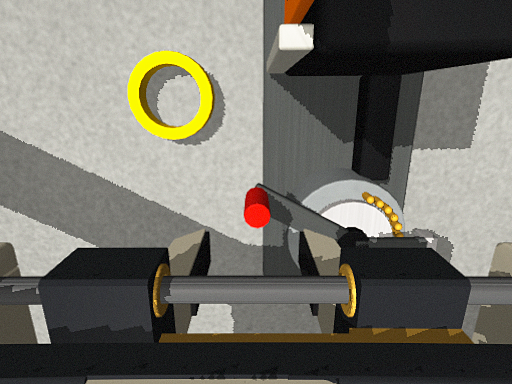

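The knob top is at about (256,215), tape and lever are clear of the fingers; knob is ~2 mm off prediction. Descend and close.

Emit:
{"method": "jog_arm", "body": {"targets": [{"xyz": [0, 0.02, 0.14], "spin": 0}, {"xyz": [0, 0, 0.15], "spin": 0}, {"xyz": [0, 0, 0.15], "spin": 0}, {"xyz": [0, 0, 0.15], "spin": 0}, {"xyz": [0, 0, 0.15], "spin": 0}, {"xyz": [0, 0, 0.15], "spin": 0}, {"xyz": [0, 0, 0.15], "spin": 0}, {"xyz": [0, 0, 0], "spin": 0}, {"xyz": [0, 0, 0], "spin": 0}, {"xyz": [0, 0, 0], "spin": 0}], "gripper": 55}}

```text
time: 19.15
tool_pos: [507.5, -68.8, 98.4]
tcp_rot: [3.14, 0.0, 1.352]
contact_force: [-0.1, 0.9, -0.3]
grip_width: 50.4
finger_force: 0.0
```

Emit:
{"method": "jog_arm", "body": {"targets": [{"xyz": [0, 0, 0], "spin": 0}, {"xyz": [0, 0, 0], "spin": 0}, {"xyz": [0, 0, 0], "spin": 0}, {"xyz": [0, 0, 0], "spin": 0}, {"xyz": [0, 0, 0], "spin": 0}, {"xyz": [0, 0, 0], "spin": 0}, {"xyz": [0, 0, 0], "spin": 0}, {"xyz": [0, 0, 0], "spin": 0}, {"xyz": [0, 0, 0], "spin": 0}, {"xyz": [0, 0, 0], "spin": 0}], "gripper": 0}}

```text
time: 20.4
tool_pos: [507.4, -68.8, 98.0]
tcp_rot: [3.141, 0.0, 1.352]
contact_force: [3.9, -1.2, -1.6]
grip_width: 19.4
finger_force: 30.0
```

```bash
cat >plan.py <<'E'
from h import *
import sys
# a0,a1: lever angles; commanded knob shifts in tool axes for n rows
def plan(a0,a1,n=10):
    b=2.6419
    al=np.linspace(a0,a1,n+1)+b
    P=100*np.c_[np.cos(al),np.sin(al)]   # viewer axes; tool x=viewer y, tool y=viewer x
    d=np.diff(P,axis=0)/80
    print(np.c_[d[:,1],d[:,0]].round(3).tolist())
def ang(off=(0,0)):
    o=bot.get_obs(); p=o['tool_pos'][:2]-PIV; print('t',round(o['time'],2),'r',round(np.hypot(*p),1),'ang',round((np.arctan2(p[1],p[0])-(2.6419-.2186))%6.2832,3),o['tool_pos'].round(1),o['contact_force'].round(1))
PIV=np.array([580.8,-136.2])
E
python3 -c "
from plan import *
ang(); plan(0,.7)"
```

```text
t 20.4 r 99.6 ang 6.258 [507.4 -68.8  98. ] [ 3.9 -1.2 -1.6]
[[-0.078, -0.039], [-0.081, -0.034], [-0.083, -0.028], [-0.085, -0.022], [-0.086, -0.016], [-0.087, -0.01], [-0.087, -0.004], [-0.087, 0.002], [-0.087, 0.008], [-0.086, 0.014]]
```

Emit:
{"method": "jog_arm", "body": {"targets": [{"xyz": [-0.078, -0.039, 0], "spin": 0}, {"xyz": [-0.081, -0.034, 0], "spin": 0}, {"xyz": [-0.083, -0.028, 0], "spin": 0}, {"xyz": [-0.085, -0.022, 0], "spin": 0}, {"xyz": [-0.086, -0.016, 0], "spin": 0}, {"xyz": [-0.087, -0.01, 0], "spin": 0}, {"xyz": [-0.087, -0.004, 0], "spin": 0}, {"xyz": [-0.087, 0.002, 0], "spin": 0}, {"xyz": [0, 0, 0], "spin": 0}, {"xyz": [0, 0, 0], "spin": 0}], "gripper": 0}}

```text
time: 21.65
tool_pos: [484.5, -117.8, 98.0]
tcp_rot: [3.14, -0.002, 1.351]
contact_force: [7.5, 3.5, -2.2]
grip_width: 19.2
finger_force: 30.0
```

```bash
python3 -c "
from plan import *
ang(); plan(.56,.76,10)"
```

```text
t 21.65 r 98.1 ang 0.529 [ 484.5 -117.8   98. ] [ 7.5  3.5 -2.2]
[[-0.025, 0.002], [-0.025, 0.002], [-0.025, 0.003], [-0.025, 0.003], [-0.025, 0.004], [-0.025, 0.004], [-0.025, 0.005], [-0.024, 0.005], [-0.024, 0.006], [-0.024, 0.006]]
```

Emit:
{"method": "jog_arm", "body": {"targets": [{"xyz": [-0.0125, 0.005, 0], "spin": 0}, {"xyz": [-0.0125, 0.005, 0], "spin": 0}, {"xyz": [-0.0125, 0.005, 0], "spin": 0}, {"xyz": [-0.0125, 0.005, 0], "spin": 0}, {"xyz": [0, 0, 0], "spin": 0}, {"xyz": [0, 0, 0], "spin": 0}, {"xyz": [0, 0, 0], "spin": 0}, {"xyz": [0, 0, 0], "spin": 0}, {"xyz": [0, 0, 0], "spin": 0}, {"xyz": [0, 0, 0], "spin": 0}], "gripper": 0}}

```text
time: 22.9
tool_pos: [484.0, -121.2, 97.9]
tcp_rot: [-3.14, -0.003, 1.352]
contact_force: [4.3, 7.4, 1.7]
grip_width: 19.3
finger_force: 30.0
```

Emit:
{"method": "jog_arm", "body": {"targets": [{"xyz": [-0.0125, 0.001, 0], "spin": 0}, {"xyz": [-0.0125, 0.001, 0], "spin": 0}, {"xyz": [-0.0125, 0.001, 0], "spin": 0}, {"xyz": [-0.0125, 0.001, 0], "spin": 0}, {"xyz": [0, 0, 0], "spin": 0}, {"xyz": [0, 0, 0], "spin": 0}, {"xyz": [0, 0, 0], "spin": 0}, {"xyz": [0, 0, 0], "spin": 0}, {"xyz": [0, 0, 0], "spin": 0}, {"xyz": [0, 0, 0], "spin": 0}], "gripper": 0}}

```text
time: 24.15
tool_pos: [483.5, -125.5, 97.9]
tcp_rot: [-3.141, -0.002, 1.352]
contact_force: [3.2, 5.5, 1.2]
grip_width: 19.5
finger_force: 30.0
```

Emit:
{"method": "jog_arm", "body": {"targets": [{"xyz": [-0.0125, 0.002, 0], "spin": 0}, {"xyz": [-0.0125, 0.002, 0], "spin": 0}, {"xyz": [-0.0125, 0.002, 0], "spin": 0}, {"xyz": [-0.0125, 0.002, 0], "spin": 0}, {"xyz": [0, 0, 0], "spin": 0}, {"xyz": [0, 0, 0], "spin": 0}, {"xyz": [0, 0, 0], "spin": 0}, {"xyz": [0, 0, 0], "spin": 0}, {"xyz": [0, 0, 0], "spin": 0}, {"xyz": [0, 0, 0], "spin": 0}], "gripper": 0}}

```text
time: 25.4
tool_pos: [483.2, -129.6, 97.9]
tcp_rot: [-3.141, -0.002, 1.352]
contact_force: [3.9, 5.5, 1.0]
grip_width: 19.4
finger_force: 30.0
```

```bash
python3 -c "
from plan import *
ang(); plan(.7,1.0,10)"
```

```text
t 25.4 r 97.8 ang 0.651 [ 483.2 -129.6   97.9] [3.9 5.5 1. ]
[[-0.037, 0.008], [-0.036, 0.009], [-0.036, 0.01], [-0.036, 0.011], [-0.035, 0.012], [-0.035, 0.013], [-0.035, 0.014], [-0.034, 0.015], [-0.034, 0.016], [-0.033, 0.017]]
```

Force peaked at 7.4 N then fell: third click, at the angle the model expects (~0.60). On to the fourth.

Emit:
{"method": "jog_arm", "body": {"targets": [{"xyz": [-0.0125, 0.003, 0], "spin": 0}, {"xyz": [-0.0125, 0.003, 0], "spin": 0}, {"xyz": [-0.0125, 0.003, 0], "spin": 0}, {"xyz": [-0.0125, 0.003, 0], "spin": 0}, {"xyz": [-0.0125, 0.003, 0], "spin": 0}, {"xyz": [-0.0125, 0.003, 0], "spin": 0}, {"xyz": [0, 0, 0], "spin": 0}, {"xyz": [0, 0, 0], "spin": 0}, {"xyz": [0, 0, 0], "spin": 0}, {"xyz": [0, 0, 0], "spin": 0}], "gripper": 0}}

```text
time: 26.65
tool_pos: [483.1, -135.4, 97.9]
tcp_rot: [-3.14, -0.003, 1.352]
contact_force: [2.6, 7.0, 2.8]
grip_width: 19.3
finger_force: 30.0
```

Emit:
{"method": "jog_arm", "body": {"targets": [{"xyz": [-0.0125, 0.004, 0], "spin": 0}, {"xyz": [-0.0125, 0.004, 0], "spin": 0}, {"xyz": [-0.0125, 0.004, 0], "spin": 0}, {"xyz": [-0.0125, 0.004, 0], "spin": 0}, {"xyz": [0, 0, 0], "spin": 0}, {"xyz": [0, 0, 0], "spin": 0}, {"xyz": [0, 0, 0], "spin": 0}, {"xyz": [0, 0, 0], "spin": 0}, {"xyz": [0, 0, 0], "spin": 0}, {"xyz": [0, 0, 0], "spin": 0}], "gripper": 0}}

```text
time: 27.9
tool_pos: [483.2, -138.5, 97.9]
tcp_rot: [-3.139, -0.004, 1.352]
contact_force: [3.0, 11.1, 4.3]
grip_width: 19.3
finger_force: 30.0
```

Emit:
{"method": "jog_arm", "body": {"targets": [{"xyz": [-0.0125, 0.004, 0], "spin": 0}, {"xyz": [-0.0125, 0.004, 0], "spin": 0}, {"xyz": [-0.0125, 0.004, 0], "spin": 0}, {"xyz": [0, 0, 0], "spin": 0}, {"xyz": [0, 0, 0], "spin": 0}, {"xyz": [0, 0, 0], "spin": 0}, {"xyz": [0, 0, 0], "spin": 0}, {"xyz": [0, 0, 0], "spin": 0}, {"xyz": [0, 0, 0], "spin": 0}, {"xyz": [0, 0, 0], "spin": 0}], "gripper": 0}}

```text
time: 29.15
tool_pos: [483.4, -142.3, 97.9]
tcp_rot: [-3.139, -0.003, 1.352]
contact_force: [1.6, 8.3, 3.4]
grip_width: 19.4
finger_force: 30.0
```

Emit:
{"method": "jog_arm", "body": {"targets": [{"xyz": [-0.0125, 0.004, 0], "spin": 0}, {"xyz": [-0.0125, 0.004, 0], "spin": 0}, {"xyz": [-0.0125, 0.004, 0], "spin": 0}, {"xyz": [0, 0, 0], "spin": 0}, {"xyz": [0, 0, 0], "spin": 0}, {"xyz": [0, 0, 0], "spin": 0}, {"xyz": [0, 0, 0], "spin": 0}, {"xyz": [0, 0, 0], "spin": 0}, {"xyz": [0, 0, 0], "spin": 0}, {"xyz": [0, 0, 0], "spin": 0}], "gripper": 0}}

```text
time: 30.4
tool_pos: [483.7, -145.2, 97.9]
tcp_rot: [-3.139, -0.003, 1.352]
contact_force: [1.8, 9.0, 3.1]
grip_width: 19.2
finger_force: 30.0
```

```bash
python3 -c "
from plan import *
ang()"
```

```text
t 30.4 r 97.5 ang 0.811 [ 483.7 -145.2   97.9] [1.8 9.  3.1]
```

Emit:
{"method": "jog_arm", "body": {"targets": [{"xyz": [-0.0125, 0.004, 0], "spin": 0}, {"xyz": [-0.0125, 0.004, 0], "spin": 0}, {"xyz": [-0.0125, 0.004, 0], "spin": 0}, {"xyz": [0, 0, 0], "spin": 0}, {"xyz": [0, 0, 0], "spin": 0}, {"xyz": [0, 0, 0], "spin": 0}, {"xyz": [0, 0, 0], "spin": 0}, {"xyz": [0, 0, 0], "spin": 0}, {"xyz": [0, 0, 0], "spin": 0}, {"xyz": [0, 0, 0], "spin": 0}], "gripper": 0}}

```text
time: 31.65
tool_pos: [484.2, -148.8, 97.9]
tcp_rot: [-3.139, -0.003, 1.352]
contact_force: [1.6, 6.2, 3.3]
grip_width: 19.5
finger_force: 30.0
```

```bash
python3 - <<'E'
from plan import *
import cv2
ang()
cw=bot.get_calibration('wrist'); w=bot.capture('wrist'); t=bot.capture('top'); s=bot.capture('scene')
a=cv2.resize(t[165:255,240:340],None,fx=4,fy=4,interpolation=cv2.INTER_CUBIC); b=cv2.resize(s[180:270,180:280],None,fx=4,fy=4,interpolation=cv2.INTER_CUBIC)
cv2.imwrite('pics/m5.png',np.hstack([a,b]))
E
```

```text
t 31.65 r 97.4 ang 0.848 [ 484.2 -148.8   97.9] [1.6 6.2 3.3]
```

View pics/m5.png

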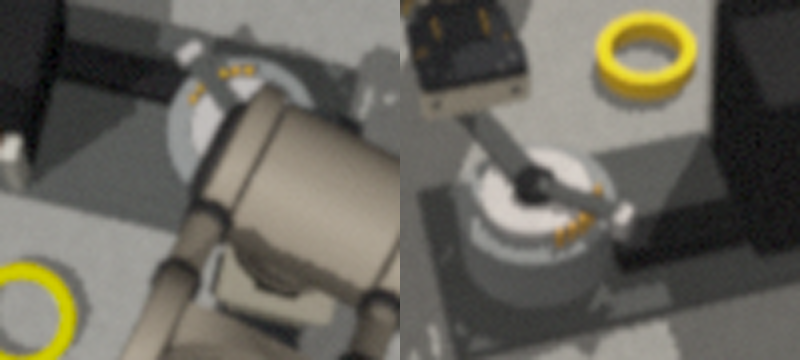

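Force dropped 9.0 → 6.2 N: fourth click passed. The scene crop shows the tail past four teeth, with the rest ahead. A few mm more for margin.

Emit:
{"method": "jog_arm", "body": {"targets": [{"xyz": [-0.0125, 0.005, 0], "spin": 0}, {"xyz": [-0.0125, 0.005, 0], "spin": 0}, {"xyz": [-0.0125, 0.005, 0], "spin": 0}, {"xyz": [-0.0125, 0.005, 0], "spin": 0}, {"xyz": [0, 0, 0], "spin": 0}, {"xyz": [0, 0, 0], "spin": 0}, {"xyz": [0, 0, 0], "spin": 0}, {"xyz": [0, 0, 0], "spin": 0}, {"xyz": [0, 0, 0], "spin": 0}, {"xyz": [0, 0, 0], "spin": 0}], "gripper": 0}}

```text
time: 33.05
tool_pos: [484.9, -153.4, 97.9]
tcp_rot: [-3.14, -0.002, 1.352]
contact_force: [2.3, 4.7, 1.7]
grip_width: 19.4
finger_force: 30.0
```

```bash
python3 - <<'E'
from plan import *
import cv2
ang()
s=bot.capture('scene')
# panel still up: orange top edge at col 335 vs pics/earlier
h=cv2.cvtColor(s,cv2.COLOR_BGR2HSV)
for c in (270,300,335): 
    r=np.where((h[120:230,c,0]>4)&(h[120:230,c,0]<20)&(h[120:230,c,1]>150))[0]+120; print(c,r.min() if len(r) else None,r.max() if len(r) else None)
E
```

```text
t 33.05 r 97.4 ang 0.895 [ 484.9 -153.4   97.9] [2.3 4.7 1.7]
270 153 176
300 148 171
335 141 152
```

The shutter is still up, with its panel edge at row 141 as it was at the stop. The lever is at about 0.90 rad, between clicks 4 and 5, and the knob is still gripped.

```bash
python3 -c "
from plant import bot
print(bot.close_job())"
```

```text
the job is handed in; nothing more can be done
None
```

I raised the shutter to its upper stop, then swung the focus lever to four clicks (about 0.90 rad). I handed the job in still gripping the knob, at about 33 s; no verdict was shown.

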